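Fit the eared sign board into the clip-in holder on a herbal stall

ROBOT

A 6-joint arm with a two-finger parallel gripper is mounted at the origin on the work surface. World frame = base frame: x ahead of the robot, y to its left, z up, the work surface at z = 0. Lengths are in m, angles in rad, forces in N, time in s.
With the tool pointing down it reaches from about 0.3 to 0.775 m from the base axis. Payload 14.6 kg.
Tool frame: the origin (TCP) lies at the very end of the fingers, on their centre line; the grasp point (between the pads) lies 19 mm behind it; z points along the fingers, y is the line along which they close (so a half turn about z gives the same grasp; the last joint's range is limited). The gripper opens to 94 mm and grips with 3 to 60 N. Pads are 16 mm wide; open, the fingers measure 119 mm over their backs; the gripper's body (75 mm by 177 mm) begins 78 mm behind the grasp point.
Start: joints at [-1.319, 0.3, 1.521, -0, 1.321, -0.067], TCP at [0.172, -0.522, 0.205] pointing down, gripper open.
Joint ranges: [-3.03, 3.03], [-0.79, 2.21], [0.23, 2.52], [-1.04, 4.18], [0, 3.07], [-2.55, 2.55]. Speed limits (rad/s): [2.22, 2.22, 2.57, 3.14, 3.14, 3.14].

INTERFACE

Orientations are given as [roll, pitch, yaw] about the fixed x, y, z axes, in that order (R = Rz(yaw) Ry(pitch) Rx(roll)).
In Python, from station import ctrl gives the robot as it stands.
- The arm moves only by the shell command python3 -m pendant 'ROWS' [OPENING] [FORCE]. ROWS is JSON, a list of rows, each a list of 2 entries, a list of its own where there are three numbers: the shift along the world's x, y, z in cm, then the turn about the world's z in rad. A call has 1 to 20 rows; each row shifts and turns the commanded pose from where the row before left it; what a row does not reach is not made up. A row lasts 1/12 s, in which the tool goes at most 41.7 mm and 7.16 degrees, less where a joint would pass 70% of its speed; a pose out of reach is approached as far as the arm can. A call is refused whole if a number of a shift passes 4.17 or a number of a turn 0.125, either way. A call with a gripper value outside its range is refused whole. OPENING is the opening, from 0 (shut) to 1 (fully open), set as the call begins (- or left out, the last holds). The fingers move at their own pace and stop on an object; FORCE is the grip in N (left out, the last holds). Time passes only in rows, so rows that do not move let the fingers close. It gives the time, the measured TCP pose, the force, the opening and the grip force at its end, in the units of the state.
- ctrl.get_obs(): the state, without advancing time (a new reading comes with each control period).
- ctrl.camera(name): name is "scene" or "top" or "wrist"; returns a dict with "color" (384x512x3 uint8, red, green, blue), "intrinsics" (3x3 intrinsics, pixels), "camera_from_world" (4x4, takes a point from world to camera coordinates). Camera axes: x right, y down, z forward; pixel columns grow to the right and rows downward; lengths in m; the calibration is good to about 2 mm. A picture is of the moment at which its call begins. There is no depth.
- ctrl.hand_in(): hands the job in; it is judged then, once.
The state is a dict: "time_s": time; "qpos": joint angles; "joint_vel": joint speeds; "tau": joint torques, N m; "ee_pos": TCP position; "eef_rot": TCP orientation; "force": force on the tool from outside, world axes, zero at the start; "moment": the same for the moment, N m; "grip_width": finger opening in m; "grip_force": force on a finger pad.
Only numpy, scipy, OpenCV 4.12 (cv2) and the standard library are available. Lean on these libraries where they do the work, as an engineer would, in place of code of your own. Each camera call takes 0.05 s, during which the arm holds its last target. There are 200 camera calls.

TASK

Take the sign board with the ears out of the stock rack and slide it upright into the sign holder, an ear in each slot, then press it down by feel until it is fully home and both spring clips have snapped over the ears; let go. Press firmly but gently: the holder must never take more than 35 N, and leave the plain board in the rack and the other goods alone.

Things in the scene. Friction and masses are not known exactly. Their poses are not given: they have to be found in the camera images.
- board_mid (a point): centre of the sign board to fit: upright plywood board 8 mm thick (its x), 100 wide (y), 100 tall (z, up), blank paper on its -x face, about 0.14 kg. The one with EARS: 8 mm thick tabs sticking out 14 mm from both side edges (128 mm overall), 30 mm tall, flush with its lower edge. Stands in one of the rack's two grooves; pinch it across its thickness near the top edge.
- plain_mid (a point): centre of the other board in the rack: the same 8 x 100 x 100 mm plywood board but with straight sides, no ears. Leave it in the rack.
- rack: dark wooden stock rack, fixed, 110 (x) x 150 (y) x 22 mm; origin at the centre of its underside. Two grooves along its y at x = -35 and +35 mm, 11 mm wide, 12 mm deep (floor 10 mm above the table), open at the ends.
- holder: metal sign holder, fixed; origin at the centre of its underside, front to -x, y along its width. Foot 70 x 156 x 10 mm, two slotted posts at y = 52 to 74 mm either side. The board slides straight down with an ear in each slot, paper to either side, until its lower edge rests on a steel bar across the slot bottoms; there its middle plane is at about x = 0.
- slot_left (a point): mouth of the slot in the holder's +y post: mid-slot (holder x = -1.5 mm, y = 59 mm), at the flare's top 104 mm above the table. Open at the top and towards the other post. Inside, it runs from x = -7 (front wall) to +4 mm (rear wall, to which the clip presses the ear) and out to y = 66.5 mm; from 92 to 104 mm above the table these walls flare outwards by 6 mm.
- slot_right (a point): the same for the slot in the -y post (y = -59 mm). The steel bar across the bottom of both slots is set with a screw: its top lies anywhere from 12 to 44 mm above the table. No pose tells this: feel for it, a firm stop just after the clips have snapped.
- clip_left (a joint): push-back, in m, of the spring clip in the +y slot: 0 free, grows as an ear pushes it to the holder's front. A leaf slopes into the slot over 14 mm down to a 3 mm radius nose that leaves 5 mm, so an ear pushes it back 3 mm or more (1 N/mm, damped). Nose centre 33.5 mm above the bar: it springs back over the ear's top only when the ear is home on the bar.
- clip_right (a joint): the same for the clip in the -y slot. Pushing the board down past both clips takes about 4 to 18 N in all, far more than its weight.
- jar: small white cream jar, 54 mm across, 45 mm tall; bystander, leave alone (origin under its centre)
- dropper_a: amber dropper bottle with white cap, 36 mm across, 85 mm tall; bystander, leave alone (origin under its centre)
- dropper_b: a second such amber dropper bottle; bystander, leave alone (origin under its centre)
- oil: amber oil bottle with red cap, 44 mm across, 120 mm tall; bystander, leave alone (origin under its centre)
- carton: cardboard tea carton, 50 x 60 x 110 mm; bystander, leave alone (origin under its centre)
- salve: white salve jar with orange lid, 68 mm across, 50 mm tall; bystander, leave alone (origin under its centre)
- tin: flat steel tin, 60 mm across, 30 mm tall; bystander, leave alone (origin under its centre)
Things that resemble listed ones, but are neither listed nor needed, are in the scene too. Leave any black look-alike of the part that bears plain_mid alone.

How it is judged:
On the way, in this order (a step that is already met when the one before it is completed fails the run):
1. the eared board is lifted out of the rack (z of board_mid in the frame of rack above 0.09 m), for 0.1 s.
2. both ears are in the slots and push both clips back (x of board_mid in the frame of holder between -0.005 and 0.005 m and y of board_mid in the frame of holder between -0.005 and 0.005 m and value of joint each of clip_left, clip_right above 0.0015 m), for 0.1 s.
At the end, for the whole second after the job is handed in: The eared board is upright (0.06 rad) and still in the holder, centre within 5 mm of its middle in x and y and at most 96.8 mm above the table, both clips sprung back over its ears (within 1.2 mm of free); the plain board still down in the rack (centre at most 67 mm up) (x of board_mid in the frame of holder between -0.005 and 0.005 m and y of board_mid in the frame of holder between -0.005 and 0.005 m and z of board_mid in the frame of holder below 0.0968 m and angle between the z axis of board_mid and the z axis of holder, either way round below 0.06 rad and value of joint each of clip_left, clip_right below 0.0012 m and linear speed of board below 0.02 m/s and z of plain_mid in the frame of rack below 0.067 m); the robot touches nothing.
It fails at once if the board is pressed on the holder's rest or a clip with more than 35 N (contact force between board and rest above 35 N).
It fails at once if the board is pressed against the holder's posts with more than 35 N (contact force between board and holder above 35 N).
It fails at once if robot pushes the holder itself with more than 35 N (contact force between any of the fingers, the arm and holder above 35 N).
It fails at once if the plain board is lifted out of the rack or tipped (distance of plain_mid from where it was at the start of the episode above 0.03 m or angle between plain_mid's own z axis and vertical above 0.4 rad).
It fails at once if one of the other goods is moved by 3 cm or knocked over (distance of any of jar, dropper_a, dropper_b, oil, carton, salve, tin from where it was at the start of the episode above 0.03 m or angle between any of jar, dropper_a, dropper_b, oil, carton, salve, tin's own z axis and vertical above 0.5 rad).
It also fails if it takes over 64 s, if anything falls off the work surface, if the arm or the gripper's body presses on something with over 40 N, if the wrist force passes 120 N, or if a joint passes its speed limit or range.

## Working session

There is one attempt and no reset: what is moved stays moved. The work goes in short steps, Python scripts to look and compute and a shell command to move; the robot and the scene stay as the last step left them, time stands still between calls to the robot, and variables do not carry over. Pictures are saved under pics/ and viewed, at most 10 in all, crops included, and the job is handed in when it is done.

```bash
mkdir -p pics
cat > h.py <<'E'
import numpy as np, cv2, json
from station import ctrl
def snap(n,tag):
    c=ctrl.camera(n); cv2.imwrite(f'pics/{tag}.png',c['color'][:,:,::-1]); np.savez(f'pics/{tag}.npz',K=c['intrinsics'],T=c['camera_from_world']); return c
def load(tag):
    d=np.load(f'pics/{tag}.npz'); return d['K'],d['T']
def onz(tag,u,v,z):
    K,T=load(tag); R=T[:3,:3]; C=-R.T@T[:3,3]; d=R.T@np.linalg.solve(K,[u,v,1.]); return C+d*(z-C[2])/d[2]
def proj(tag,p):
    K,T=load(tag); q=K@(T[:3,:3]@np.asarray(p,float)+T[:3,3]); return q[:2]/q[2]
def tri(obs):
    A=[];b=[]
    for tag,u,v in obs:
        K,T=load(tag); P=K@T[:3]; 
        for r,w in ((0,u),(1,v)): q=P[r]-w*P[2]; A.append(q[:3]); b.append(-q[3])
    return np.linalg.lstsq(np.array(A),np.array(b),rcond=None)[0]
E
python3 - <<'E'
from h import *
for n in ('scene','top'):
    snap(n,n+'0'); K,T=load(n+'0'); print(n,K[0,0],-T[:3,:3].T@T[:3,3])
o=ctrl.get_obs(); print({k:np.round(v,3) for k,v in o.items()})
a=cv2.imread('pics/top0.png'); cv2.imwrite('pics/top0x.png',cv2.resize(a,(800,600),interpolation=cv2.INTER_CUBIC))
a=cv2.imread('pics/scene0.png'); cv2.imwrite('pics/scene0x.png',cv2.resize(a,(800,600),interpolation=cv2.INTER_CUBIC))
E
```

```text
scene 430.95542752950274 [1.25252919 0.27190877 1.04076949]
top 458.38670898629033 [ 3.63715290e-01 -8.50651925e-04  1.25937510e+00]
{'time_s': np.float64(0.1), 'qpos': array([-1.319,  0.3  ,  1.522, -0.   ,  1.321, -0.067]), 'joint_vel': array([-0.002, -0.003, -0.004,  0.001,  0.   ,  0.   ]), 'tau': array([-0.0000e+00, -5.3264e+01, -3.5328e+01,  7.1000e-02,  2.3000e-02,
       -0.0000e+00]), 'ee_pos': array([ 0.172, -0.522,  0.205]), 'eef_rot': array([-3.141, -0.   ,  0.319]), 'force': array([-0.469, -0.32 , -0.195]), 'moment': array([ 0.04 ,  0.022, -0.074]), 'grip_force': np.float64(0.0), 'grip_width': np.float64(0.094)}
```

View pics/top0x.png

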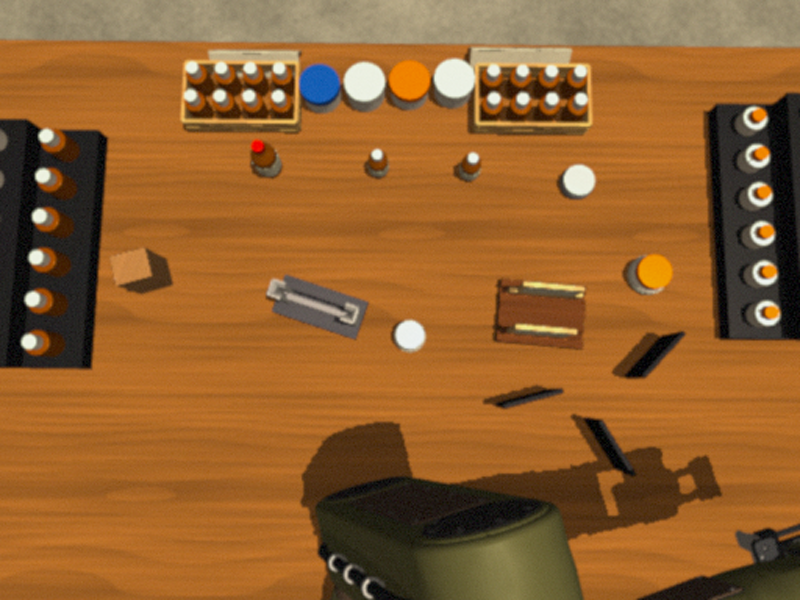

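View pics/scene0x.png

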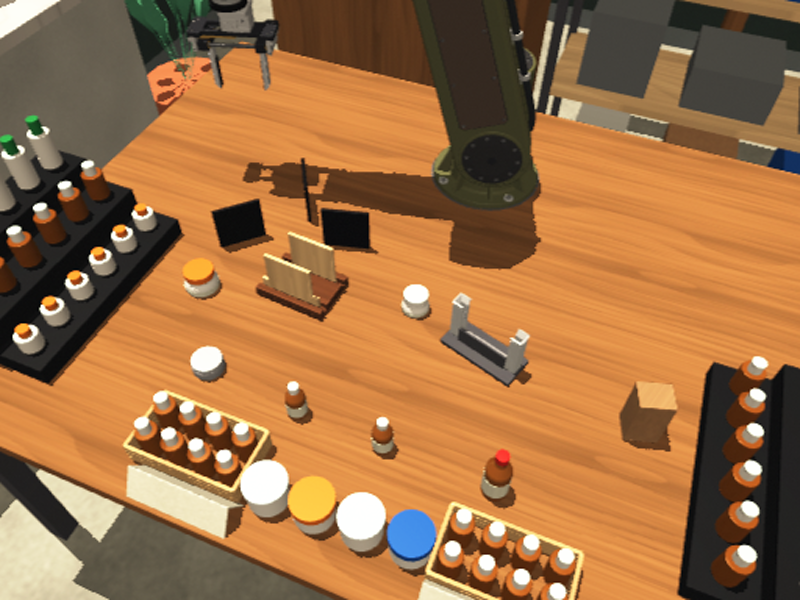

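Top view: rack at (541,314) with boards at (553,290) and (544,330); holder at (318,306); three black look-alike boards at (655,355), (525,397), (607,445). I need crops to tell the eared one apart.

Run:
```python
from h import *
a=cv2.imread('pics/top0.png')[170:230,310:380]; b=cv2.imread('pics/scene0.png')[140:210,155:235]; c=cv2.imread('pics/top0.png')[170:220,165:240]; d=cv2.imread('pics/scene0.png')[180:250,275:345]
f=lambda i:cv2.resize(i,(400,300),interpolation=cv2.INTER_CUBIC)
cv2.imwrite('pics/crop1.png',np.vstack([np.hstack([f(a),f(b)]),np.hstack([f(c),f(d)])]))
```

```text
(no output)
```

View pics/crop1.png

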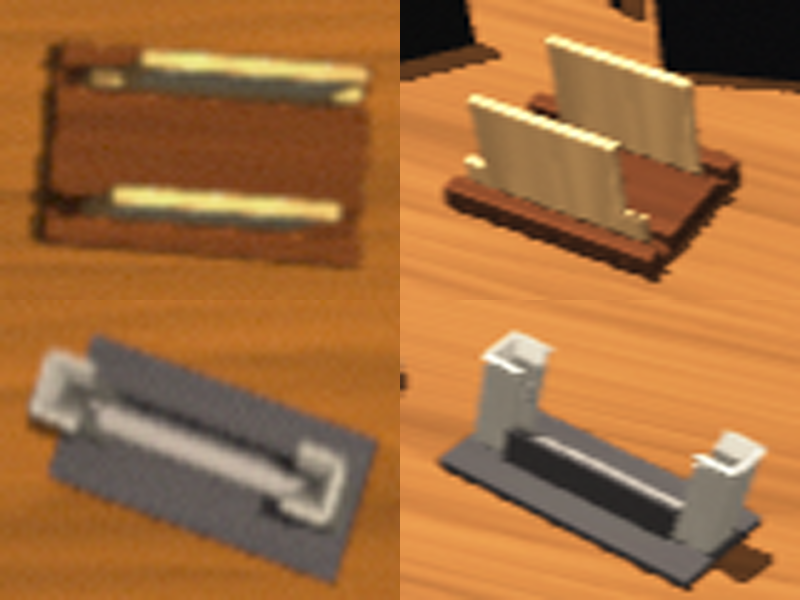

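Candidates: far board (553,290 top) versus near board (544,330 top). The far one (+x side; front one in the scene view) shows tabs at both sides of its lower edge in both crops, so it is the eared one; the near one has straight sides. The holder is bottom.

Run:
```python
from h import *
e=[onz('top0',*p,.11) for p in ((335,181),(374.1,184.4))]
print('board',e,sum(e)/2, np.arctan2(*(e[0]-e[1])[:2][::-1])-np.pi/2)
P=[onz('top0',*p,.01) for p in ((182.3,175.8),(235.7,193.3),(227.8,216.7),(174.4,199.7))]
print('hold',np.array(P),sum(P)/4); d=P[0]-P[1]+P[3]-P[2]; print(np.arctan2(d[1],d[0])-np.pi/2)
snap('wrist','w0'); K,T=load('w0'); C=-T[:3,:3].T@T[:3,3]; print('wrist cam',C,T[:3,:3],K[0,0])
for n,u,v in (('jar',409,335),('salve',650,273),('jar2',578,181)): print(n,onz('top0',u*.64,v*.64,.045))
```

```text
board [array([ 0.53174712, -0.18909926,  0.11      ]), array([ 0.5239647 , -0.28814664,  0.11      ])] [ 0.52785591 -0.23862295  0.11      ] -0.07841160904989719
hold [[0.55692014 0.21549234 0.01      ]
 [0.50973384 0.067557   0.01      ]
 [0.44542502 0.08797142 0.01      ]
 [0.49057815 0.2348625  0.01      ]] [0.50066429 0.15147081 0.01      ]
-0.30352185569068335
wrist cam [ 0.2456626  -0.49786614  0.38431937] [[ 3.12851931e-01 -9.49801847e-01  3.46640728e-04]
 [-9.16462217e-01 -3.01774418e-01  2.62734098e-01]
 [-2.49440725e-01 -8.25145531e-02 -9.64868216e-01]] 266.5871380759746
jar [ 0.45002411 -0.00432143  0.045     ]
salve [ 0.56033467 -0.41781082  0.045     ]
jar2 [ 0.72232688 -0.29789107  0.045     ]
```

```bash
python3 -m pendant '[[[2.2,1.75,0],0.073],[[2.2,1.75,0],0.073],[[2.2,1.75,0],0.073],[[2.2,1.75,0],0.073],[[2.2,1.75,0],0.073],[[2.2,1.75,0],0.073],[[2.2,1.75,0],0.073],[[2.2,1.75,0],0.073],[[2.2,1.75,0],0.073],[[2.2,1.75,0],0.073],[[2.2,1.75,0],0.073],[[2.2,1.75,0],0.073],[[2.2,1.75,0],0.073],[[2.2,1.75,0],0.073],[[2.2,1.75,0],0.073],[[2.2,1.75,0],0.073],[[0,0,0],0],[[0,0,0],0],[[0,0,0],0]]' 0.5 50
python3 - <<'E'
from h import *
snap('wrist','w1'); a=cv2.imread('pics/w1.png'); cv2.imwrite('pics/w1x.png',cv2.resize(a,(800,600),interpolation=cv2.INTER_CUBIC))
for p in ((.5317,-.1891,.11),(.524,-.2881,.11)): print(proj('w1',p)*1.5625)
E
```

```text
time_s: 1.73
ee_pos: [0.524, -0.2425, 0.2052]
eef_rot: [-3.141, -0.0, 1.486]
force: [-0.2, 0.3, 1.0]
grip_width: 0.0469
grip_force: 0.0
[397.62338287 225.32158717]
[398.38577128 366.40312495]
```

View pics/w1x.png

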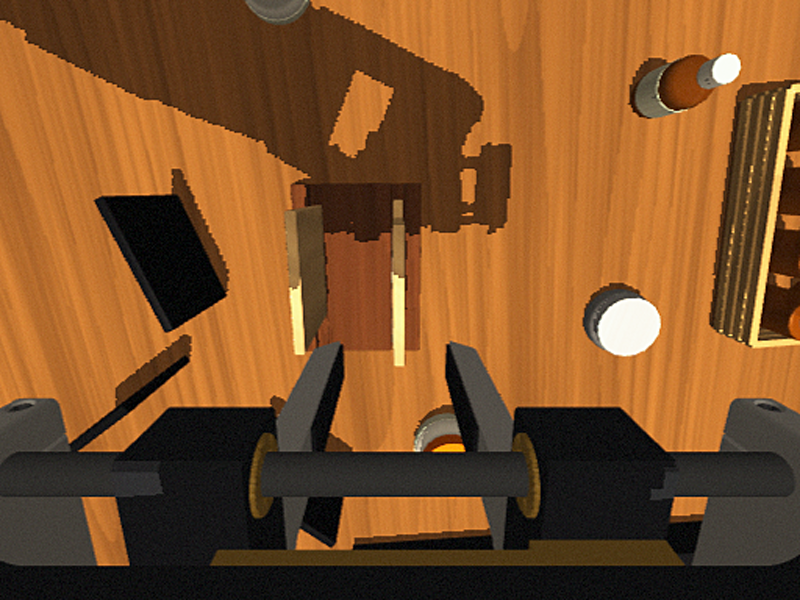

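Wrist view: the eared board's top edge runs (399,222)–(399,366), matching the prediction within a pixel or two; the fingers straddle that column. Descend and grip.

```bash
python3 -m pendant '[[[0.4,0.35,0],0.005],[[0,0,-2],0],[[0,0,-2],0],[[0,0,-2],0],[[0,0,-2],0],[[0,0,-2],0],[[0,0,-1.5],0],[[0,0,-1],0],[[0,0,0],0],[[0,0,0],0]]' 0.5 50
python3 -m pendant '[[[0,0,0],0],[[0,0,0],0],[[0,0,0],0],[[0,0,0],0],[[0,0,0],0],[[0,0,0],0],[[0,0,0],0],[[0,0,0],0],[[0,0,0],0],[[0,0,0],0]]' 0 50
```

```text
time_s: 2.62
ee_pos: [0.5284, -0.239, 0.0808]
eef_rot: [-3.142, -0.0, 1.491]
force: [0.2, 0.6, -0.2]
grip_width: 0.0473
grip_force: 0.0
time_s: 3.45
ee_pos: [0.5284, -0.2388, 0.0806]
eef_rot: [3.141, 0.0, 1.492]
force: [0.2, 0.6, 2.6]
grip_width: 0.0077
grip_force: 50.0
```

```bash
python3 -m pendant '[[[0,0,1],0],[[0,0,2],0],[[0,0,2.2],0],[[0,0,2.5],0],[[0,0,2.5],0],[[0,0,2],0],[[0,0,1],0],[[0,0,0],0],[[0,0,0],0]]'
python3 -m pendant '[[[-0.3,1,0],-0.022],[[-0.3,2,0],-0.022],[[-0.3,2.7,0],-0.022],[[-0.3,3,0],-0.022],[[-0.3,3,0],-0.022],[[-0.3,3,0],-0.022],[[-0.3,3,0],-0.022],[[-0.3,3,0],-0.022],[[-0.3,2.7,0],-0.022],[[-0.3,2,0],-0.022],[[0,1,0],0],[[0,0,0],0],[[0,0,0],0],[[0,0,0],0]]'
python3 - <<'E'
from h import *
snap('wrist','w2'); snap('top','top2'); a=cv2.imread('pics/w2.png'); cv2.imwrite('pics/w2x.png',cv2.resize(a,(800,600),interpolation=cv2.INTER_CUBIC))
o=ctrl.get_obs();print(o['ee_pos'],o['eef_rot'],o['force'],o['moment'])
E
```

```text
time_s: 4.2
ee_pos: [0.5282, -0.2387, 0.2119]
eef_rot: [-3.141, -0.0, 1.492]
force: [0.6, -1.0, -1.9]
grip_width: 0.0076
grip_force: 50.0
time_s: 5.37
ee_pos: [0.4984, 0.0242, 0.2119]
eef_rot: [-3.141, 0.0, 1.272]
force: [-0.2, -0.8, -1.4]
grip_width: 0.0076
grip_force: 50.0
[0.4984607  0.02417357 0.2121457 ] [-3.14116644e+00  2.62474024e-04  1.27078642e+00] [-0.26868524  0.43928723 -1.06966943] [-0.04409925 -0.02773789 -0.00516022]
```

View pics/w2x.png

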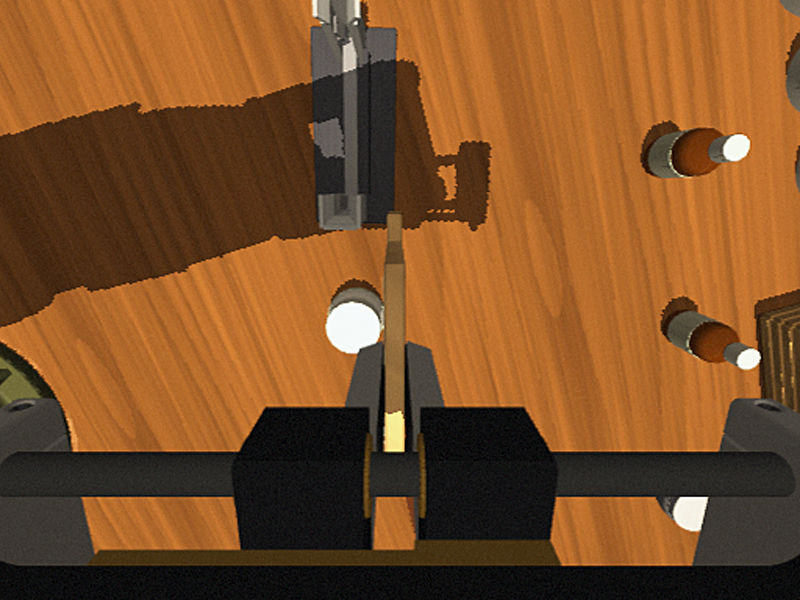

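Wrist view: holder foot (312–396, 28–225), near post (342,210), far post with clip (345,20); the board is held square at column 394, sits well. I enlarge the holder to find its front side.

Run:
```python
from h import *
a=cv2.imread('pics/w2.png')
x=cv2.resize(a[0:50,192:260],None,fx=8,fy=8,interpolation=cv2.INTER_CUBIC)[:, :400]
b=cv2.resize(a[100:160,192:260],None,fx=8,fy=8,interpolation=cv2.INTER_CUBIC)[:400,:400]
y=np.zeros((480,800,3),np.uint8); y[:400,:400]=x; y[:400,400:]=b
cv2.imwrite('pics/c2.png',cv2.convertScaleAbs(y,alpha=1.6))
```

```text
(no output)
```

View pics/c2.png

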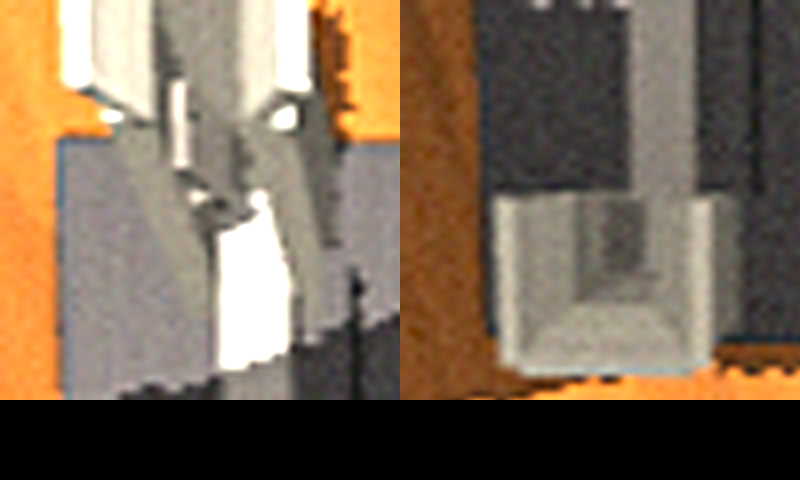

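Run:
```python
from h import *
n1=onz('w2',217.8,124.6,.104); n2=onz('w2',217.8,146.3,.104); f=onz('w2',215.4,11,.104)
print('near',n1,n2,'far',f, np.linalg.norm(f-n1),np.linalg.norm(n1-n2))
d=f-(n1+n2)/2; yaw=np.arctan2(d[1],d[0])-np.pi/2; print('yaw',yaw)
u=np.array([-np.sin(yaw),np.cos(yaw),0]); v=np.array([np.cos(yaw),np.sin(yaw),0])
print('origin from slots', (n1+f)/2+.0015*v, f-52e-3*u+.0015*v, n2+.074*u+.0015*v)
# foot edges at z=.01
L=[onz('w2',192+60/8,20,.01),onz('w2',192+82/8,138,.01)]; R=[onz('w2',396*.64,40,.01),onz('w2',394*.64,130,.01)]
for a,b in (L,R): e=a-b; print(a,b,np.arctan2(e[1],e[0])-np.pi/2)
print('L,R along v:', L[0]@v,L[1]@v,R[0]@v,R[1]@v)
# bar mid edge candidates for heights
for z in (.012,.02,.03,.04): 
  a,b=[onz('w2',192+c/8,112,z)@v for c in (230,295)]; print(z,a,b,b-a)
# held board: TCP and tool yaw
o=ctrl.get_obs(); print(o['ee_pos'],o['ee_pos']@v)
# check board top edge / ear pixel
print(proj('w2',o['ee_pos']+[0,0,.03])/.64)
for s in (50,64): print(s,proj('w2',o['ee_pos']+u*s/1000+[0,0,.03])/.64, proj('w2',o['ee_pos']+u*s/1000+[0,0,-.04])/.64)
```

```text
near [0.48643683 0.10439068 0.104     ] [0.47909672 0.08323125 0.104     ] far [0.51820343 0.20284801 0.104     ] 0.10345513069538495 0.02239639242828495
yaw -0.3142287363051366
origin from slots [0.50374668 0.15315572 0.104     ] [0.50355767 0.15293057 0.104     ] [0.50339542 0.15314422 0.104     ]
[0.49466311 0.23379839 0.01      ] [0.44807376 0.09579421 0.01      ] -0.3255800088586116
[0.55287306 0.19222714 0.01      ] [0.51817781 0.08554954 0.01      ] -0.31444410427143676
L,R along v: 0.39817882965694124 0.396525482239811 0.4663875024433407 0.4663633429282139
0.012 0.42327902229487624 0.4343341907578268 0.011055168462950571
0.02 0.4241800430372718 0.43500201415421885 0.010821971116947049
0.03 0.4253063189652662 0.43583679339970877 0.01053047443444255
0.04 0.42643259489326063 0.43667157264519874 0.010238977751938105
[0.4984607  0.02417357 0.2121457 ] 0.46658195619059706
[392.48805371 391.35340354]
50 [394.3413785  266.12628854] [394.17072137 242.07854321]
64 [394.91993825 227.03364388] [394.56451159 214.85732482]
```

```bash
python3 -m pendant '[[[0.06,1,0],-0.007],[[0.06,2,0],-0.007],[[0.06,2.3,0],0],[[0.06,2.3,0],0],[[0.06,2.3,0],0],[[0.04,2,0],0],[[0.04,0.93,0],0],[[0,0,0],0],[[0,0,0],0],[[0,0,0],0],[[0,0,0],0]]'
python3 - <<'E'
from h import *
snap('wrist','w3'); snap('scene','s3'); o=ctrl.get_obs();print(o['ee_pos'],o['eef_rot'],o['force'],o['moment'])
a=cv2.imread('pics/w3.png'); b=cv2.imread('pics/s3.png')[130:250,260:360]
cv2.imwrite('pics/w3x.png',np.hstack([cv2.resize(a[100:320,180:330],(400,586),interpolation=cv2.INTER_CUBIC),cv2.resize(b,(400,586),interpolation=cv2.INTER_CUBIC)]))
E
```

```text
time_s: 6.38
ee_pos: [0.5023, 0.1524, 0.2125]
eef_rot: [3.142, 0.0, 1.257]
force: [-0.2, 0.3, -1.6]
grip_width: 0.0078
grip_force: 50.0
[0.50230333 0.15270673 0.21250653] [3.14145634e+00 2.40114910e-05 1.25672999e+00] [ 0.68897127 -1.2497702  -1.72826024] [-0.03796978 -0.03035036  0.01407504]
```

View pics/w3x.png

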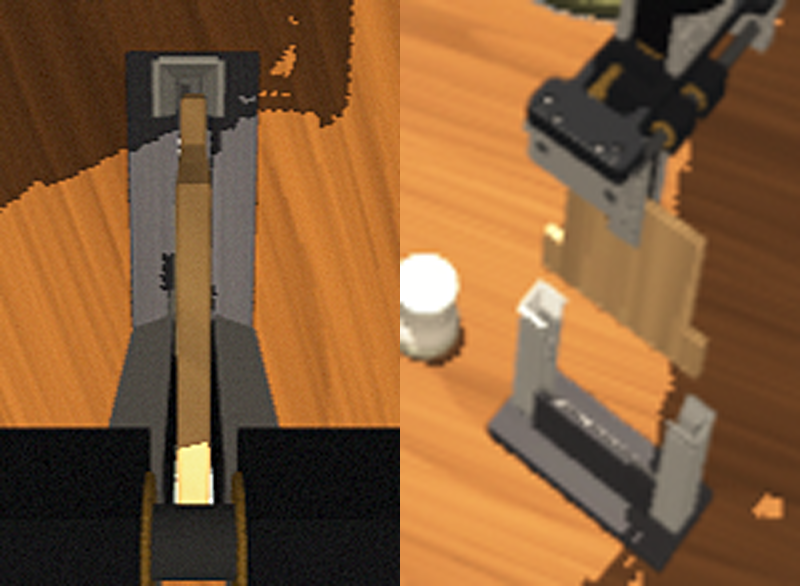

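Run:
```python
from h import *
p=onz('w3',180+188/2.667,100+86/2.667,.104); o=ctrl.get_obs()['ee_pos']; y=-.314
d=p-o; print(p,'v',d[0]*np.cos(y)+d[1]*np.sin(y),'u',-d[0]*np.sin(y)+d[1]*np.cos(y))
# ear far tip top (z about TCP-.0406) centre px
q=onz('w3',180+193/2.667,100+95/2.667,o[2]-.0406); d=q-o; print('ear v',d[0]*np.cos(y)+d[1]*np.sin(y),'u',-d[0]*np.sin(y)+d[1]*np.cos(y))
```

```text
[0.52162358 0.21480059 0.104     ] v -0.000803050433230694 u 0.06502518372733786
ear v 0.0010317142075877556 u 0.06515648871670142
```

```bash
python3 -m pendant '[[[-0.06,0.07,-1],0],[[0,0,-1],0],[[0,0,-1],0],[[0,0,-0.5],0],[[0,0,-0.5],0],[[0,0,-0.5],0],[[0,0,0],0],[[0,0,0],0]]'
python3 -m pendant '[[[0,0,-0.2],0],[[0,0,-0.2],0],[[0,0,-0.2],0],[[0,0,-0.2],0],[[0,0,-0.2],0],[[0,0,0],0],[[0,0,0],0]]'
```

```text
time_s: 7.15
ee_pos: [0.5016, 0.1542, 0.1674]
eef_rot: [-3.141, 0.0, 1.258]
force: [0.1, 0.0, -1.4]
grip_width: 0.0078
grip_force: 50.0
time_s: 7.73
ee_pos: [0.5016, 0.1542, 0.1574]
eef_rot: [-3.141, 0.0, 1.258]
force: [-0.3, 0.2, -1.0]
grip_width: 0.0079
grip_force: 50.0
```

```bash
python3 -m pendant '[[[0,0,-0.1],0],[[0,0,-0.1],0],[[0,0,-0.1],0],[[0,0,-0.1],0],[[0,0,-0.1],0],[[0,0,0],0],[[0,0,0],0]]'
python3 -m pendant '[[[0,0,-0.1],0],[[0,0,-0.1],0],[[0,0,-0.1],0],[[0,0,-0.1],0],[[0,0,-0.1],0],[[0,0,0],0],[[0,0,0],0]]'
```

```text
time_s: 8.32
ee_pos: [0.5016, 0.1542, 0.1524]
eef_rot: [-3.142, 0.0, 1.258]
force: [-0.5, 0.1, -0.3]
grip_width: 0.0076
grip_force: 50.0
time_s: 8.9
ee_pos: [0.5015, 0.1542, 0.1474]
eef_rot: [-3.141, 0.0, 1.258]
force: [0.4, 0.2, -1.5]
grip_width: 0.0073
grip_force: 50.0
```

```bash
for i in 1 2; do :; done; python3 -m pendant '[[[0,0,-0.1],0],[[0,0,-0.1],0],[[0,0,-0.1],0],[[0,0,-0.1],0],[[0,0,-0.1],0],[[0,0,0],0],[[0,0,0],0]]'
python3 -m pendant '[[[0,0,-0.1],0],[[0,0,-0.1],0],[[0,0,-0.1],0],[[0,0,-0.1],0],[[0,0,-0.1],0],[[0,0,0],0],[[0,0,0],0]]'
```

```text
time_s: 9.48
ee_pos: [0.5016, 0.1542, 0.1424]
eef_rot: [-3.141, 0.0, 1.258]
force: [0.0, 0.1, -1.2]
grip_width: 0.0077
grip_force: 50.0
time_s: 10.07
ee_pos: [0.5017, 0.1542, 0.1374]
eef_rot: [3.141, -0.0, 1.258]
force: [1.6, 0.2, -1.0]
grip_width: 0.0079
grip_force: 50.0
```

```bash
python3 -m pendant '[[[0,0,-0.1],0],[[0,0,-0.1],0],[[0,0,-0.1],0],[[0,0,-0.1],0],[[0,0,0],0],[[0,0,0],0]]'
python3 -m pendant '[[[0,0,-0.1],0],[[0,0,-0.1],0],[[0,0,-0.1],0],[[0,0,-0.1],0],[[0,0,0],0],[[0,0,0],0]]'
```

```text
time_s: 10.57
ee_pos: [0.5018, 0.1542, 0.1335]
eef_rot: [3.141, -0.0, 1.258]
force: [2.9, -1.6, -0.3]
grip_width: 0.0079
grip_force: 50.0
time_s: 11.07
ee_pos: [0.5018, 0.1542, 0.1295]
eef_rot: [3.141, -0.0, 1.258]
force: [5.6, -1.7, 2.3]
grip_width: 0.0078
grip_force: 50.0
```

```bash
python3 -m pendant '[[[0,0,-0.1],0],[[0,0,-0.1],0],[[0,0,-0.1],0],[[0,0,-0.1],0],[[0,0,0],0],[[0,0,0],0]]'
python3 -m pendant '[[[0,0,-0.1],0],[[0,0,-0.1],0],[[0,0,-0.1],0],[[0,0,-0.1],0],[[0,0,0],0],[[0,0,0],0]]'
python3 -m pendant '[[[0,0,-0.1],0],[[0,0,-0.1],0],[[0,0,-0.1],0],[[0,0,0],0],[[0,0,0],0]]'
```

```text
time_s: 11.57
ee_pos: [0.5017, 0.1541, 0.1252]
eef_rot: [3.141, 0.0, 1.258]
force: [6.2, -1.6, -0.6]
grip_width: 0.0078
grip_force: 50.0
time_s: 12.07
ee_pos: [0.5017, 0.1541, 0.1212]
eef_rot: [3.141, 0.0, 1.258]
force: [6.5, -1.9, 0.7]
grip_width: 0.0074
grip_force: 50.0
time_s: 12.48
ee_pos: [0.5017, 0.1542, 0.1182]
eef_rot: [3.141, 0.0, 1.258]
force: [6.8, -0.9, -0.2]
grip_width: 0.0076
grip_force: 50.0
```

```bash
python3 -m pendant '[[[0,0,-0.1],0],[[0,0,-0.1],0],[[0,0,-0.1],0],[[0,0,-0.1],0],[[0,0,-0.1],0],[[0,0,-0.1],0],[[0,0,0],0],[[0,0,0],0]]'
python3 -m pendant '[[[0,0,-0.1],0],[[0,0,-0.1],0],[[0,0,-0.1],0],[[0,0,-0.1],0],[[0,0,-0.1],0],[[0,0,0],0],[[0,0,0],0]]'
python3 -m pendant '[[[0,0,-0.1],0],[[0,0,-0.1],0],[[0,0,-0.1],0],[[0,0,0],0],[[0,0,0],0]]'
```

```text
time_s: 13.15
ee_pos: [0.5017, 0.1541, 0.1122]
eef_rot: [3.141, 0.0, 1.258]
force: [6.0, 0.0, 0.1]
grip_width: 0.0076
grip_force: 50.0
time_s: 13.73
ee_pos: [0.5018, 0.1541, 0.1072]
eef_rot: [3.141, -0.0, 1.258]
force: [6.1, -1.6, 0.3]
grip_width: 0.0076
grip_force: 50.0
time_s: 14.15
ee_pos: [0.5017, 0.1541, 0.1042]
eef_rot: [3.141, 0.0, 1.258]
force: [6.5, -2.1, -0.3]
grip_width: 0.0078
grip_force: 50.0
```

```bash
python3 -m pendant '[[[0,0,-0.1],0],[[0,0,-0.1],0],[[0,0,-0.1],0],[[0,0,0],0],[[0,0,0],0]]'
python3 -m pendant '[[[0,0,-0.05],0],[[0,0,-0.05],0],[[0,0,-0.05],0],[[0,0,-0.05],0],[[0,0,0],0],[[0,0,0],0]]'
```

```text
time_s: 14.57
ee_pos: [0.5017, 0.1542, 0.1012]
eef_rot: [3.141, -0.0, 1.258]
force: [5.7, -1.6, -1.2]
grip_width: 0.0079
grip_force: 50.0
time_s: 15.07
ee_pos: [0.5018, 0.1541, 0.0993]
eef_rot: [3.141, -0.0, 1.258]
force: [5.2, -1.4, 1.3]
grip_width: 0.0074
grip_force: 50.0
```

```bash
python3 -m pendant '[[[0,0,-0.05],0],[[0,0,-0.05],0],[[0,0,0],0],[[0,0,0],0]]'
python3 -m pendant '[[[0,0,-0.05],0],[[0,0,-0.05],0],[[0,0,0],0],[[0,0,0],0]]'
```

```text
time_s: 15.4
ee_pos: [0.5016, 0.1542, 0.0982]
eef_rot: [3.142, 0.0, 1.258]
force: [6.4, -1.2, -0.7]
grip_width: 0.0079
grip_force: 50.0
time_s: 15.73
ee_pos: [0.5012, 0.1541, 0.0968]
eef_rot: [-3.14, 0.001, 1.258]
force: [5.2, -0.9, -5.5]
grip_width: 0.0075
grip_force: 50.0
```

```bash
python3 -m pendant '[[[0,0,0],0],[[0,0,0],0],[[0,0,0],0]]'
python3 -m pendant '[[[0,0,-0.05],0],[[0,0,0],0],[[0,0,0],0],[[0,0,0],0]]'
```

```text
time_s: 15.98
ee_pos: [0.5013, 0.1541, 0.097]
eef_rot: [-3.141, 0.001, 1.258]
force: [2.6, -1.0, -7.7]
grip_width: 0.0079
grip_force: 50.0
time_s: 16.32
ee_pos: [0.5015, 0.1541, 0.0969]
eef_rot: [-3.141, 0.0, 1.258]
force: [3.2, -3.5, -5.6]
grip_width: 0.0075
grip_force: 50.0
```

```bash
python3 -m pendant '[[[0,0,-0.05],0],[[0,0,0],0],[[0,0,0],0],[[0,0,0],0]]'
python3 -m pendant '[[[0,0,-0.05],0],[[0,0,0],0],[[0,0,0],0],[[0,0,0],0]]'
```

```text
time_s: 16.65
ee_pos: [0.5016, 0.1543, 0.0965]
eef_rot: [-3.142, -0.0, 1.258]
force: [2.4, -2.0, -4.0]
grip_width: 0.0071
grip_force: 50.0
time_s: 16.98
ee_pos: [0.5014, 0.1543, 0.0959]
eef_rot: [-3.141, 0.0, 1.258]
force: [1.9, 0.1, -3.7]
grip_width: 0.0077
grip_force: 50.0
```

```bash
python3 -m pendant '[[[0,0,-0.05],0],[[0,0,0],0],[[0,0,0],0],[[0,0,0],0]]'
python3 -m pendant '[[[0,0,-0.05],0],[[0,0,0],0],[[0,0,0],0],[[0,0,0],0]]'
```

```text
time_s: 17.32
ee_pos: [0.5015, 0.1543, 0.0955]
eef_rot: [-3.142, -0.0, 1.258]
force: [0.4, -0.3, -2.1]
grip_width: 0.0074
grip_force: 50.0
time_s: 17.65
ee_pos: [0.5017, 0.1543, 0.0952]
eef_rot: [3.141, -0.0, 1.258]
force: [-1.3, 0.1, 3.9]
grip_width: 0.0076
grip_force: 50.0
```

```bash
python3 -m pendant '[[[0,0,-0.05],0],[[0,0,0],0],[[0,0,0],0],[[0,0,0],0]]'
```

```text
time_s: 17.98
ee_pos: [0.5018, 0.1543, 0.0952]
eef_rot: [3.141, -0.0, 1.258]
force: [-3.6, -1.3, 9.8]
grip_width: 0.0079
grip_force: 50.0
```

```bash
python3 -m pendant '[[[0,0,-0.05],0],[[0,0,0],0],[[0,0,0],0],[[0,0,0],0]]'
```

```text
time_s: 18.32
ee_pos: [0.5019, 0.1542, 0.0952]
eef_rot: [3.141, -0.001, 1.258]
force: [-4.9, -1.2, 15.4]
grip_width: 0.0078
grip_force: 50.0
```

```bash
python3 -m pendant '[[[0,0,0.1],0],[[0,0,0],0]]'
python3 -m pendant '[[[0,0,0],0],[[0,0,0],0],[[0,0,0],0],[[0,0,0],0],[[0,0,0],0],[[0,0,0],0],[[0,0,0],0],[[0,0,0],0]]' 0.4
python3 -m pendant '[[[0,0,1],0],[[0,0,1.5],0],[[0,0,2],0],[[0,0,2],0],[[0,0,2],0],[[0,0,2],0],[[0,-2,1],0],[[0,-3,0],0],[[0,-3,0],0],[[0,-3,0],0],[[0,-3,0],0],[[0,0,0],0],[[0,0,0],0]]'
python3 - <<'E'
from h import *
snap('wrist','w4'); snap('scene','s4')
a=cv2.imread('pics/w4.png'); b=cv2.imread('pics/s4.png')[150:270,255:375]
cv2.imwrite('pics/w4x.png',np.hstack([cv2.resize(a[0:200,170:350],(400,444),interpolation=cv2.INTER_CUBIC),cv2.resize(b,(400,444),interpolation=cv2.INTER_CUBIC)]))
E
```

```text
time_s: 18.48
ee_pos: [0.5017, 0.1542, 0.0952]
eef_rot: [3.141, -0.0, 1.258]
force: [-2.2, -0.2, 6.6]
grip_width: 0.0078
grip_force: 50.0
time_s: 19.15
ee_pos: [0.5016, 0.1542, 0.0949]
eef_rot: [3.142, -0.0, 1.258]
force: [-0.1, -1.1, -0.3]
grip_width: 0.0374
grip_force: 0.0
time_s: 20.23
ee_pos: [0.5016, 0.0132, 0.2107]
eef_rot: [3.141, -0.0, 1.255]
force: [-0.5, -0.4, 0.2]
grip_width: 0.0375
grip_force: 0.0
```

View pics/w4x.png

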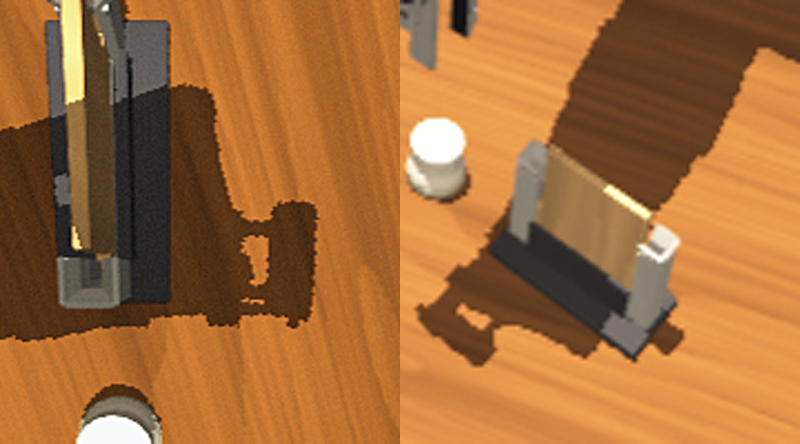

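Run:
```python
from h import *
g=cv2.imread('pics/w4.png'); y=-.314; v=np.array([np.cos(y),np.sin(y),0]);u=np.array([-np.sin(y),np.cos(y),0]); O=np.array([.5035,.153,0])
for r in (15,30,40,100,105,108):
    print(r,[tuple(int(k) for k in g[r,c,::-1]) for c in range(196,224,1)] if r in(30,105) else '')
for z,h in ((.1246,-4),(.1246,4),(.0246,4),(.1246,0)):
    for s in (-50,0): print(z,h,s,proj('w4',O+v*h/1000+u*s/1000+[0,0,z]))
# rim centre reference (slot right): crop (60..130, 260..305)
p=onz('w4',170+95/2.222,282/2.222,.104); print('rim ctr', (p-O)@v,(p-O)@u)
```

```text
15 
30 [(93, 87, 86), (80, 76, 81), (188, 151, 102), (255, 244, 142), (250, 241, 154), (247, 237, 149), (248, 238, 152), (248, 240, 152), (248, 242, 160), (248, 243, 153), (255, 242, 148), (244, 180, 100), (64, 46, 28), (82, 59, 34), (89, 65, 36), (88, 63, 40), (86, 65, 38), (84, 60, 34), (79, 61, 32), (84, 61, 34), (90, 63, 36), (84, 59, 36), (80, 57, 28), (101, 89, 69), (119, 115, 107), (81, 76, 71), (111, 105, 91), (102, 97, 89)]
40 
100 
105 [(35, 38, 40), (32, 33, 36), (40, 40, 38), (33, 29, 26), (34, 33, 34), (12, 17, 28), (166, 116, 62), (255, 235, 138), (255, 207, 121), (119, 85, 46), (130, 89, 51), (141, 106, 62), (140, 111, 64), (129, 90, 51), (105, 80, 44), (65, 49, 28), (76, 54, 33), (74, 53, 28), (73, 53, 33), (72, 56, 31), (74, 52, 32), (73, 54, 30), (75, 57, 35), (76, 53, 34), (73, 53, 29), (74, 55, 38), (53, 52, 46), (39, 34, 33)]
108 
0.1246 -4 -50 [203.56778437 113.72459911]
0.1246 -4 0 [200.80071366  56.03164754]
0.1246 4 -50 [211.95552397 113.70765685]
0.1246 4 0 [209.64740428  56.01621241]
0.0246 4 -50 [222.86615817 115.63250943]
0.0246 4 0 [221.64383632  74.50014603]
0.1246 0 -50 [207.76173805 113.71612781]
0.1246 0 0 [205.22415228  56.02392981]
rim ctr 0.0013457232845041972 -0.06266704440738464
```

Wrist and scene views show the board seated between both posts. Its top and bottom edges are offset alike (about −1 mm), so it stands upright. The sideways clip force fell from 6 N to 0 just before the firm stop.

```bash
python3 -c "
from station import ctrl
print(ctrl.hand_in())"
```

```text
the job is handed in; nothing more can be done
None
```

I slid the eared board into the holder, pressed it to a firm stop at about 15 N, released it and handed the job in; forces and pictures indicate it is upright with both clips snapped over the ears, though the hand-in gave no verdict.

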